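# Confirm the pick at the bolt bin

## Robot

A 6-joint arm with a two-finger parallel gripper is mounted at the origin on a cart in front of the work surface, level with it; the furniture and walls round the work are solid. World frame = base frame: x ahead of the robot, y to its left, z up, the work surface at z = 0. Lengths are in m, angles in rad, forces in N, time in s.
With the tool pointing down it reaches from about 0.35 to 0.775 m from the base axis. Payload 5.5 kg.
Tool frame: the origin (TCP) lies at the very end of the fingers, on their centre line; the grasp point (between the pads) lies 19 mm behind it; z points along the fingers, y is the line along which they close (so a half turn about z gives the same grasp; the last joint's range is limited). The gripper opens to 85 mm and grips with 20 to 120 N. Pads are 22 mm wide; open, the fingers measure 114 mm over their backs; the gripper's body (76 mm by 85 mm) begins 54 mm behind the grasp point. The pads swing forward as they close: fully open they stand 13 mm farther back than shut.
Start: joints at [-1.433, 0.313, 0.046, 1.304, 0, 1.431], TCP at [0.158, -0.553, 0.201] pointing down, gripper open.
Joint ranges: [-2.76, 2.76], [-0.86, 1.69], [-1.03, 1.26], [-2.2, 2.34], [-1.47, 1.5], [-3.14, 3.14]. Speed limits (rad/s): [2.57, 2.57, 3.14, 3.14, 3.14, 3.14].

## Interface

Orientations are given as a unit quaternion [w, x, y, z].
In Python, from workcell import env, cams, ticket, spotter gives the robot as it stands.
- The arm moves only by the tool jog_arm, never from a script. Its argument "increments" is a list that holds one entry, the list of rows, each a list of 7 numbers: the shift along the tool's x, y, z in units of 0.25 m (1.0 is 0.25 m), then the turn, a rotation vector about the tool's x, y, z in units of 180 degrees (1.0 is 180 degrees), then the closure in counts, from 0 (fully open) to 255 (shut). A call has 1 to 20 rows; each row shifts and turns the commanded pose from where the row before left it, along the tool's axes as they then stand; what a row does not reach is not made up. A row lasts 1/10 s, in which the tool goes at most 50 mm and 8.59 degrees, less where a joint would pass 70% of its speed; a pose out of reach is approached as far as the arm can. A call with a number of a shift or a turn outside -1 to 1 is refused whole. A call with a gripper value outside its range is refused whole. The fingers move at their own pace and stop on an object; "force" is the grip in N (left out, the last holds). Time passes only in rows, so rows that do not move let the fingers close. It gives the time, the measured TCP pose, the force, the opening and the grip force at its end, in the units of the state.
- env.get_state(): the state, without advancing time (a new reading comes with each control period).
- cams.read_camera(name): name is "scene" or "top"; returns a dict with "pixels" (400x640x3 uint8, red, green, blue), "fx", "fy", "cx", "cy" (pixels), "xyz" and "attitude" of the camera in the world. Camera axes: x right, y down, z forward; pixel columns grow to the right and rows downward; lengths in m; the calibration is good to about 2 mm. A picture is of the moment at which its call begins. There is no depth.
- ticket.hand_in(): hands the job in; it is judged then, once.
Trained networks look in the newest picture that a camera, given by its name, has taken for a name from the list of things; names that differ only in an ending like _2 or _b are one class to them, and where a whole thing is asked for, a point or a joint stands for the part that bears it (a point fixed in the world has none). Each returns a list of dicts, best first, with "conf" (0 to 1); they miss things now and then, are a little off and sometimes report something else, mostly with a low value. They report only what shows in the picture. A call takes as long as a camera call.
- spotter.find_in(target, camera): "uv" ([column, row] in pixels, amid what is visible of it).
- spotter.cut_out(target, camera): "region" (400x640 bool, what is visible of it) and "uv" ([column, row] in pixels, amid what is visible of it).
- spotter.landmark_of(target, camera): "uv" ([column, row] in pixels: a listed point, or the origin of a listed thing).
The state is a dict: "clock": time; "joint_pos": joint angles; "qvel": joint speeds; "tau": joint torques, N m; "tcp_pos": TCP position; "orientation": TCP orientation; "wrist_force": force on the tool from outside, world axes, zero at the start; "ft_torque": the same for the moment, N m; "finger_gap": finger opening in m; "grip_force": force on a finger pad.
Only numpy, scipy, OpenCV 4.12 (cv2) and the standard library are available. Lean on these libraries where they do the work, as an engineer would, in place of code of your own. Each camera call takes 0.05 s, during which the arm holds its last target. There are 200 camera calls.

## Task

The pick from the bin of hex bolts is finished: confirm it by pressing that bin's round button lightly with the fingertips, hold it fully down for about a second, then let it come back up and withdraw. Do not touch the other two bins or their buttons, and leave everything lying in the bins and on the cart where it is; nothing is to be picked up.

Things in the scene. Friction and masses are not known exactly. Their poses are not given: they have to be found in the camera images.
- bin_bolts: grey bin with two hex bolts, each standing upright on its head, 67 mm tall and 20 mm across (tops 75 mm above the cart). The three bins are alike, fixed. 130 x 100 mm, sides and back 57 mm high, front 32 mm. Origin under its centre at cart level; x from front to back. Its foot plate carries its button, 100 mm from the origin along -x
- bolts_button_top (a point): centre of the top of the confirm button that belongs to the bin of bolts: a round white cap 32 mm in diameter on a black housing, on a 30 mm grey block, 58 mm above the cart (50 mm when fully down; the housing, 48 mm across, ends at 46 mm). The point moves down with the cap; z up
- bolts_button (a joint): how far the confirm button of the bin of bolts is pressed, in m: 0 released, 0.008 fully down. It is sprung and comes back up when released; the force is 1.5 N at first and 5 N fully down. It registers when more than 0.005 down
- bin_fittings: grey bin with two short stepped brass pipe fittings, each standing upright, 34 mm tall and 24 mm across. The three bins are alike, fixed. 130 x 100 mm, sides and back 57 mm high, front 32 mm. Origin under its centre at cart level; x from front to back. Its foot plate carries its button, 100 mm from the origin along -x
- fittings_button_top (a point): centre of the top of the confirm button that belongs to the bin of fittings: a round white cap 32 mm in diameter on a black housing, on a 30 mm grey block, 58 mm above the cart (50 mm when fully down; the housing, 48 mm across, ends at 46 mm). The point moves down with the cap; z up
- fittings_button (a joint): how far the confirm button of the bin of fittings is pressed, in m: 0 released, 0.008 fully down. It is sprung and comes back up when released; the force is 1.5 N at first and 5 N fully down. It registers when more than 0.005 down
- bin_bearings: grey bin with two sealed ball bearings (flat rings 47 and 52 mm in diameter, 15 mm high) lying flat. The three bins are alike, fixed. 130 x 100 mm, sides and back 57 mm high, front 32 mm. Origin under its centre at cart level; x from front to back. Its foot plate carries its button, 100 mm from the origin along -x
- bearings_button_top (a point): centre of the top of the confirm button that belongs to the bin of bearings: a round white cap 32 mm in diameter on a black housing, on a 30 mm grey block, 58 mm above the cart (50 mm when fully down; the housing, 48 mm across, ends at 46 mm). The point moves down with the cap; z up
- bearings_button (a joint): how far the confirm button of the bin of bearings is pressed, in m: 0 released, 0.008 fully down. It is sprung and comes back up when released; the force is 1.5 N at first and 5 N fully down. It registers when more than 0.005 down
- bolt_near: hex bolt, loose, in the bin of bolts (front one); origin at the centre of its underside; to be left alone
- bolt_far: hex bolt, loose, in the bin of bolts (back one); origin at the centre of its underside; to be left alone
- fitting_near: brass pipe fitting, loose, in the bin of fittings (front one); origin at the centre of its underside; to be left alone
- fitting_far: brass pipe fitting, loose, in the bin of fittings (back one); origin at the centre of its underside; to be left alone
- bearing_near: ball bearing, loose, in the bin of bearings (front one); origin at the centre of its underside; to be left alone
- bearing_far: ball bearing, loose, in the bin of bearings (back one); origin at the centre of its underside; to be left alone
- tape: roll of tape lying flat and loose on the cart in front of the bins, 100 mm in diameter, 25 mm high, origin under its centre; to be left alone
- spanner: spanner lying loose on the cart in front of the bins, 193 x 30 x 8 mm, origin under its middle, its length along its y; to be left alone

How it is judged:
On the way:
1. the button of the bolt bin is held down (more than 5 of its 8 mm) for 0.6 s (value of joint bolts_button above 0.005 m), for 0.6 s.
At the end, for the whole second after the job is handed in: all three buttons are back up (within 1.5 mm) and all loose things are at rest within 12 mm of where they started (value of joint each of bolts_button, fittings_button, bearings_button below 0.0015 m and distance of each of bolt_near, bolt_far, fitting_near, fitting_far, bearing_near, bearing_far, tape, spanner from where it was at the start of the episode below 0.012 m and linear speed of each of bolt_near, bolt_far, fitting_near, fitting_far, bearing_near, bearing_far, tape, spanner below 0.02 m/s); the robot touches nothing.
It fails at once if the button of another bin is pressed (more than 2 mm) (value of joint any of fittings_button, bearings_button above 0.002 m).
It fails at once if the robot touches the bin of fittings or its button (more than 2 N) (contact force between any of the fingers, the arm and bin_fittings above 2 N).
It fails at once if the robot touches the bin of bearings or its button (more than 2 N) (contact force between any of the fingers, the arm and bin_bearings above 2 N).
It fails at once if the robot pushes on the bolt bin or its button with more than 25 N (contact force between any of the fingers, the arm and bin_bolts above 25 N).
It fails at once if a loose thing is moved or lifted by more than 12 mm, or a bolt is tipped (distance of any of bolt_near, bolt_far, fitting_near, fitting_far, bearing_near, bearing_far, tape, spanner from where it was at the start of the episode above 0.012 m or angle between any of bolt_near, bolt_far's own z axis and vertical above 0.3 rad).
It also fails if it takes over 35 s, if anything falls off the work surface, if the arm or the gripper's body presses on something with over 40 N, if the wrist force passes 120 N, or if a joint passes its speed limit or range.

## Working session

There is one attempt and no reset: what is moved stays moved. The work goes in short steps, Python scripts to look and compute and a tool call to move; the robot and the scene stay as the last step left them, time stands still between calls to the robot, and variables do not carry over. Pictures are saved under pics/ and viewed, at most 10 in all, crops included, and the job is handed in when it is done.

Besides the shell and the picture viewer there is one more tool, called by a JSON object that holds its "name" and its "arguments". jog_arm: Moves the arm, as the interface text tells. Shifts and turns lie within -1 to 1; 1 stands for 0.25 m of shift or 180 degrees of turn. Its arguments: {"type":"object","properties":{"increments":{"type":"array"},"force":{"type":"number"}},"required":["increments"]}

```bash
mkdir -p pics
cat > h.py <<'E'
import numpy as np, cv2
from scipy.spatial.transform import Rotation as R
from workcell import env, cams, ticket, spotter
def rot(q): return R.from_quat(np.array(q)[[1,2,3,0]]).as_matrix()
def ground(c,uv,z):
    A=np.array(c["attitude"]); M=A if A.shape==(3,3) else rot(A)
    d=M@np.array([(uv[0]-c["cx"])/c["fx"],(uv[1]-c["cy"])/c["fy"],1]); p=np.array(c["xyz"])
    return p+d*(z-p[2])/d[2]
E
python3 - <<'E'
from h import *
s=env.get_state(); print({k:np.round(s[k],3) for k in s})
C={}
for n in("scene","top"):
    c=C[n]=cams.read_camera(n); cv2.imwrite(f"pics/{n}.png",c["pixels"][:,:,::-1]); print(n,c["xyz"],c["attitude"])
    for t,z in(("bolts_button_top",.058),("fittings_button_top",.058),("bearings_button_top",.058),("bin_bolts",0),("bin_fittings",0),("bin_bearings",0),("bolt_near",.008),("tape",0),("spanner",0)):
        for r in spotter.landmark_of(t,n)[:3]: print(t,round(r["conf"],2),np.round(r["uv"],1),np.round(ground(c,r["uv"],z),3))
E
```

```text
{'clock': np.float64(0.0), 'joint_pos': array([-1.433,  0.314,  0.045,  1.304, -0.   ,  1.431]), 'qvel': array([ 0.   ,  0.   , -0.001,  0.001, -0.001, -0.001]), 'tau': array([-2.0000e-03, -4.8062e+01,  2.9854e+01,  1.9000e-02, -0.0000e+00,
        0.0000e+00]), 'tcp_pos': array([ 0.158, -0.552,  0.2  ]), 'orientation': array([-0.001,  0.99 ,  0.138, -0.   ]), 'wrist_force': array([-0.358,  0.073, -0.114]), 'ft_torque': array([-0.007, -0.022,  0.033]), 'grip_force': np.float64(0.0), 'finger_gap': np.float64(0.085)}
scene [0.16439848 0.62071431 0.59747663] [ 0.11995008 -0.21763966  0.86464991 -0.43660678]
bolts_button_top 0.47 [304.1 191.1] [ 0.573 -0.026  0.058]
fittings_button_top 0.61 [272.3 221.1] [0.576 0.101 0.058]
bearings_button_top 0.4 [348.7 167.8] [ 0.524 -0.168  0.058]
bin_bolts 0.7 [272.  197.3] [ 0.676 -0.034  0.   ]
bin_fittings 0.69 [240.4 228.6] [0.671 0.102 0.   ]
bin_bearings 0.77 [313.8 171.9] [ 0.64  -0.188  0.   ]
bolt_near 0.54 [286.5 198.4] [ 0.634 -0.038  0.008]
bolt_near 0.3 [222.7 222.3] [0.715 0.111 0.008]
tape 0.76 [359.1 274.8] [0.369 0.105 0.   ]
spanner
[... 195 characters left out ...]
s_button_top 0.47 [323.1 175.9] [ 0.571 -0.032  0.058]
fittings_button_top 0.73 [327.1 156. ] [ 0.618 -0.041  0.058]
fittings_button_top 0.65 [386.4 168.4] [ 0.59  -0.175  0.058]
fittings_button_top 0.53 [261.3 177.4] [0.567 0.107 0.058]
bearings_button_top 0.69 [389.7 191.5] [ 0.537 -0.181  0.058]
bin_bolts 0.52 [389.5 142.5] [ 0.669 -0.193  0.   ]
bin_fittings 0.62 [268.  142.7] [0.666 0.104 0.   ]
bin_bearings 0.82 [388.3 156.7] [ 0.633 -0.189  0.   ]
bolt_near 0.68 [324.7 155.1] [ 0.634 -0.035  0.008]
tape 0.7 [260.8 269.9] [0.361 0.11  0.   ]
spanner 0.89 [377.1 282. ] [ 0.337 -0.158  0.   ]
spanner 0.66 [323.6 175.9] [ 0.584 -0.033  0.   ]
spanner 0.56 [259.7 176.2] [0.582 0.121 0.   ]
```

View pics/top.png

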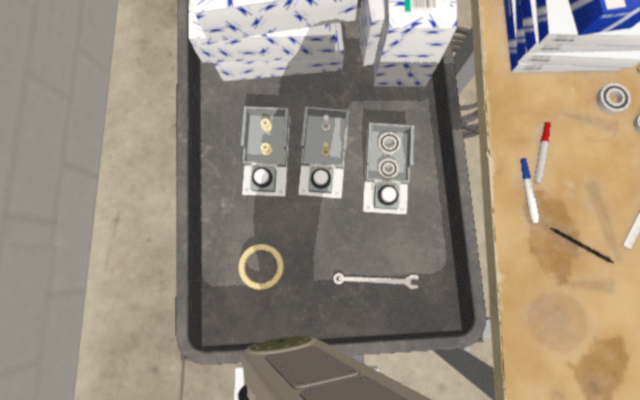

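View pics/scene.png

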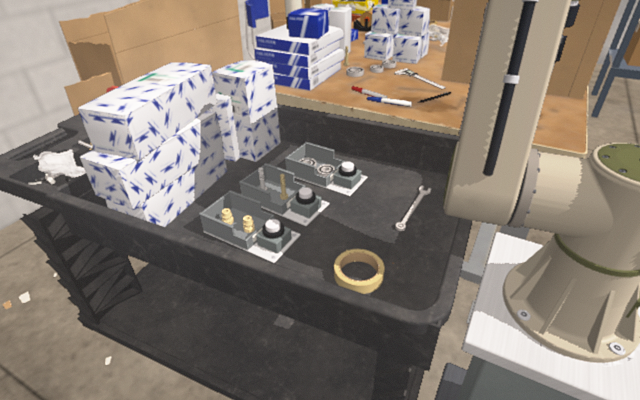

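Top view: the bolt bin is the middle one, with its bolts at (326,122) and (326,150) and its cap at (320,177). In the scene view that cap is at (306,193). The bearing cap is at (388,195), the fitting cap at (261,177), the tape at (261,267) and the spanner at (376,280). Next I'll refine the cap position from both cameras.

Run:
```python
from h import *
out=[]
for n,uv in(("top",(320,177)),("scene",(306,193))):
    c=cams.read_camera(n); im=c["pixels"]; u,v=uv
    g=cv2.cvtColor(im,cv2.COLOR_RGB2GRAY)
    w=g[v-16:v+17,u-20:u+21]
    out.append(cv2.resize(im[v-24:v+24,u-32:u+32,::-1],(384,288),interpolation=cv2.INTER_NEAREST))
    k=(w>105).astype(np.uint8); _,L,st,ce=cv2.connectedComponentsWithStats(k,connectivity=4)
    for i in range(1,len(st)):
        if st[i,4]>25:
            q=ce[i]+[u-20,v-16]; print(n,st[i],np.round(q,1),np.round(ground(c,q,.058),4))
    print(n,"px/m",c["fx"])
cv2.imwrite("pics/crop.png",np.hstack(out))
s=env.get_state();M=rot(s["orientation"]);print(np.round(M,3))
```

```text
top [  0   0  41  33 999] [320.2 176.8] [ 0.5691 -0.0256  0.058 ]
top [ 13   9  16  15 185] [320.3 176.8] [ 0.5691 -0.0259  0.058 ]
top px/m 395.0600968205143
scene [  7   0  34  22 261] [306.8 187.7] [ 0.574  -0.0411  0.058 ]
scene [  0  10  12  21 152] [290.  196.6] [0.5904 0.0081 0.058 ]
scene [ 30  18  11  15 104] [321.2 202.9] [ 0.5146 -0.0038  0.058 ]
scene [12 27 15  5 31] [305.7 205.6] [0.5407 0.0209 0.058 ]
scene px/m 395.82411798914603
[[ 0.962  0.274 -0.   ]
 [ 0.274 -0.962 -0.   ]
 [-0.     0.    -1.   ]]
```

View pics/crop.png

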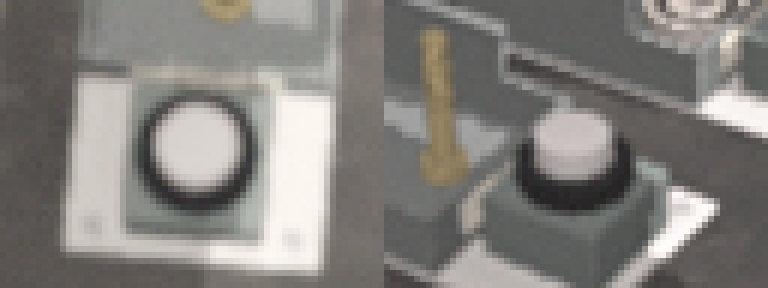

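Both views agree: the cap is at about (0.570, -0.027), the 0.571 m reach is fine, and the cap's apparent size fits 32 mm. I'll travel at z = 0.2 while shutting the gripper.

{"name": "jog_arm", "arguments": {"increments": [[[0.06, -0.04, 0, 0, 0, 0, 255], [0.12, -0.087, 0, 0, 0, 0, 255], [0.12, -0.087, 0, 0, 0, 0, 255], [0.12, -0.087, 0, 0, 0, 0, 255], [0.12, -0.087, 0, 0, 0, 0, 255], [0.12, -0.087, 0, 0, 0, 0, 255], [0.12, -0.087, 0, 0, 0, 0, 255], [0.12, -0.087, 0, 0, 0, 0, 255], [0.12, -0.087, 0, 0, 0, 0, 255], [0.12, -0.087, 0, 0, 0, 0, 255], [0.12, -0.087, 0, 0, 0, 0, 255], [0.12, -0.087, 0, 0, 0, 0, 255], [0.12, -0.087, 0, 0, 0, 0, 255], [0.12, -0.087, 0, 0, 0, 0, 255], [0.12, -0.087, 0, 0, 0, 0, 255], [0.12, -0.087, 0, 0, 0, 0, 255], [0.12, -0.087, 0, 0, 0, 0, 255], [0.12, -0.087, 0, 0, 0, 0, 255], [0.06, -0.045, 0, 0, 0, 0, 255], [0, 0, 0, 0, 0, 0, 255]]], "force": 20}}

```text
clock: 3.1
tcp_pos: [0.5704, -0.0259, 0.201]
orientation: [-0.0, 0.99, 0.14, 0.0]
wrist_force: [0.2, 0.7, 0.1]
finger_gap: 0.0001
grip_force: 0.0
```

{"name": "jog_arm", "arguments": {"increments": [[[0, 0, 0.03, 0, 0, 0, 255], [0, 0, 0.06, 0, 0, 0, 255], [0, 0, 0.08, 0, 0, 0, 255], [0, 0, 0.08, 0, 0, 0, 255], [0, 0, 0.08, 0, 0, 0, 255], [0, 0, 0.08, 0, 0, 0, 255], [0, 0, 0.06, 0, 0, 0, 255], [0, 0, 0.04, 0, 0, 0, 255], [0, 0, 0.01, 0, 0, 0, 255], [0, 0, 0, 0, 0, 0, 255]]]}}

```text
clock: 4.1
tcp_pos: [0.5693, -0.0293, 0.0712]
orientation: [-0.0, 0.99, 0.138, -0.0]
wrist_force: [0.6, -0.6, -0.4]
finger_gap: 0.0
grip_force: 0.0
```

Run:
```python
from h import *
c=cams.read_camera("scene")["pixels"][:,:,::-1]
cv2.imwrite("pics/near.png",cv2.resize(c[140:230,240:380],None,fx=5,fy=5,interpolation=cv2.INTER_CUBIC))
```

```text
(no output)
```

View pics/near.png

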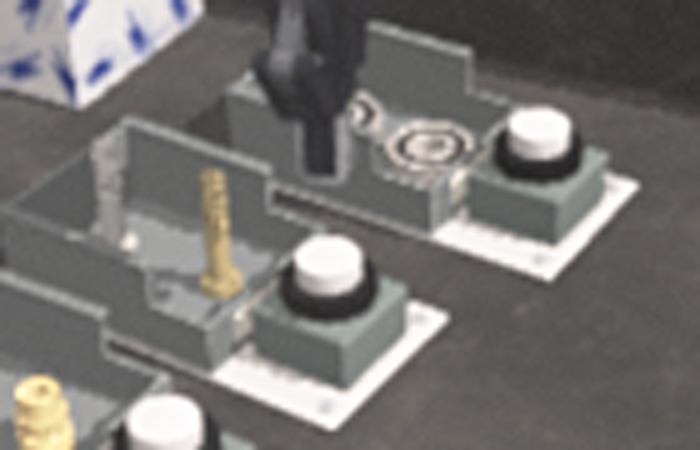

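Scene crop: the shut fingertip ends at crop (322,178), well above the cap at (330,252), which is a bigger gap than 13 mm should show. I'll compare it with the projected TCP before pressing.

Run:
```python
from h import *
s=env.get_state();p=np.array(s["tcp_pos"]);print(s["clock"],p,s["joint_pos"])
for n in("scene","top"):
    c=cams.read_camera(n); M=rot(c["attitude"])
    for q in(p,[.57,-.027,.058]):
        d=M.T@(np.array(q)-c["xyz"]); print(n,np.round([c["cx"]+c["fx"]*d[0]/d[2],c["cy"]+c["fy"]*d[1]/d[2]],1),round(d[2],3))
    if n=="scene": print(ground(c,(304.4,175.6),.071),ground(c,(306,190.4),.058))
    else: cv2.imwrite("pics/top2.png",cv2.resize(c["pixels"][80:230,220:420,::-1],None,fx=4,fy=4,interpolation=cv2.INTER_CUBIC))
```

```text
4.15 [ 0.56983758 -0.02929539  0.0718019 ] [-1.91956624e-01  3.74144255e-01 -1.93613140e-01  1.00238182e+00
 -1.32445119e-04  2.67241023e+00]
scene [305.6 185.9] 0.928
scene [305.3 191.2] 0.935
[ 0.59546697 -0.06708499  0.071     ] [ 0.5700578  -0.03048784  0.058     ]
top [321.8 175.1] 0.875
top [320.8 176.4] 0.889
```

View pics/top2.png

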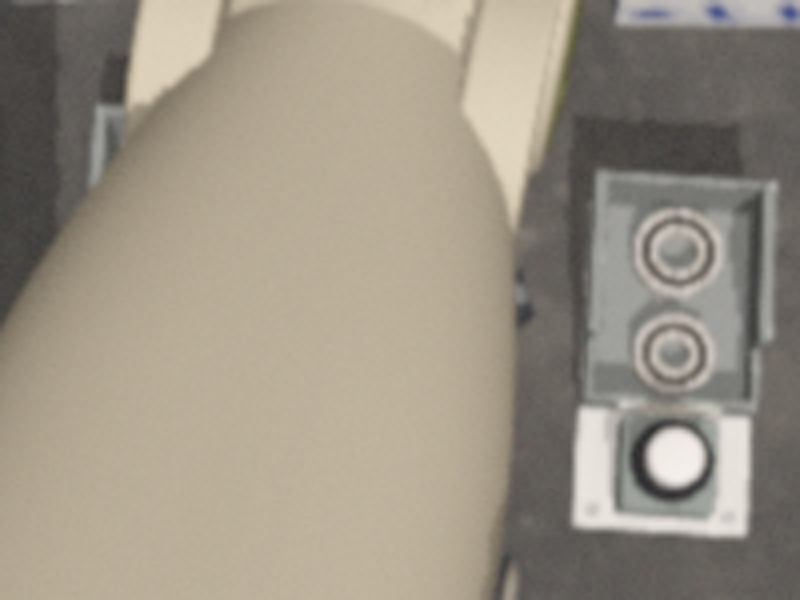

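The scene view puts the tip about 10 px above where the TCP reading projects. I'll take a fresh picture now that the arm is at rest.

Run:
```python
from h import *
c=cams.read_camera("scene")["pixels"][:,:,::-1].copy()
cv2.imwrite("pics/near2.png",cv2.resize(c[120:215,255:355],None,fx=6,fy=6,interpolation=cv2.INTER_NEAREST))
s=env.get_state();print(s["tcp_pos"],s["qvel"])
```

```text
[ 0.57046072 -0.02910261  0.07222432] [ 0.00208154  0.00291686 -0.00247762 -0.00172004  0.00127464  0.00112433]
```

View pics/near2.png

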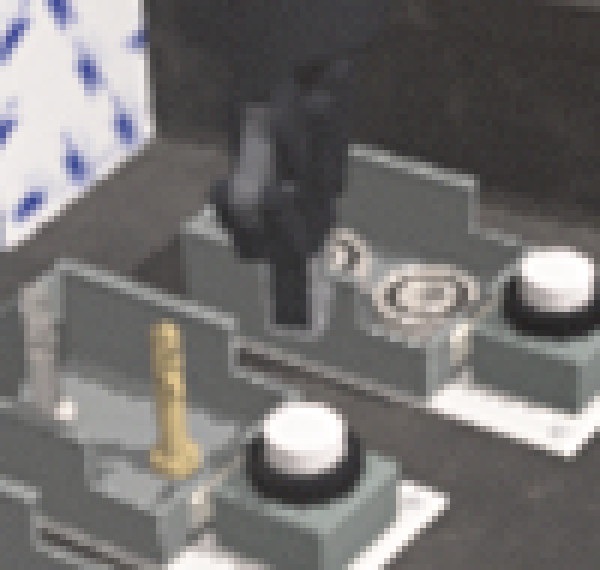

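At rest the tip is at about pixel (304,175), against a predicted (306,186). Either the tip really sits about 25 mm above the reported TCP, or it is offset sideways. A yaw at this safe height will show any sideways tool offset.

{"name": "jog_arm", "arguments": {"increments": [[[0, 0, 0, 0, 0, -0.045, 255], [0, 0, 0, 0, 0, -0.045, 255], [0, 0, 0, 0, 0, -0.045, 255], [0, 0, 0, 0, 0, -0.045, 255], [0, 0, 0, 0, 0, -0.045, 255], [0, 0, 0, 0, 0, -0.045, 255], [0, 0, 0, 0, 0, 0, 255]]]}}

```text
clock: 5.0
tcp_pos: [0.5702, -0.0289, 0.0719]
orientation: [0.0, 0.845, 0.534, 0.0]
wrist_force: [0.2, 0.5, 0.1]
finger_gap: -0.0002
grip_force: 0.0
```

Run:
```python
from h import *
c=cams.read_camera("scene")["pixels"][:,:,::-1].copy()
cv2.imwrite("pics/near3.png",cv2.resize(c[120:215,255:355],None,fx=6,fy=6,interpolation=cv2.INTER_NEAREST))
s=env.get_state();print(s["tcp_pos"],s["joint_pos"],s["wrist_force"])
```

```text
[ 0.5701901  -0.02894024  0.07184157] [-1.91235725e-01  3.74365354e-01 -1.93175016e-01  1.00219134e+00
 -1.07061682e-04  1.82714926e+00] [-0.34950858  0.29752912 -0.7257005 ]
```

View pics/near3.png

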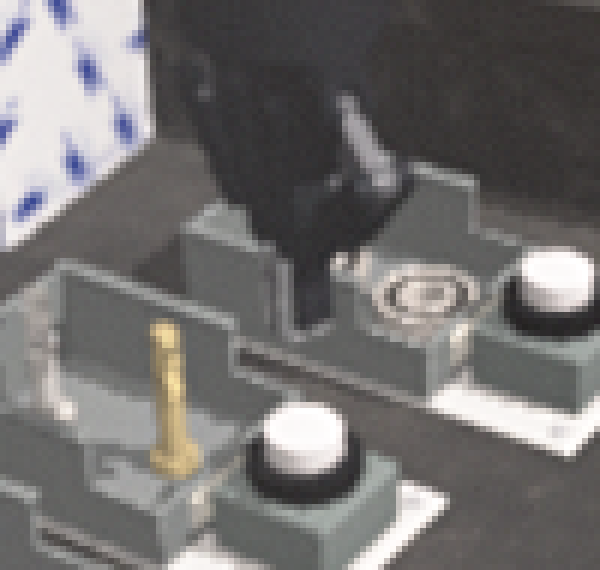

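After the yaw the tip stays at about (306,175), so there is no sideways offset. It just sits higher than the reported TCP. I'll go down in small steps and let the force show where contact starts.

{"name": "jog_arm", "arguments": {"increments": [[[0, 0, 0.02, 0, 0, 0, 255], [0, 0, 0.02, 0, 0, 0, 255], [0, 0, 0.02, 0, 0, 0, 255], [0, 0, 0, 0, 0, 0, 255], [0, 0, 0, 0, 0, 0, 255]]]}}

```text
clock: 5.55
tcp_pos: [0.5695, -0.0289, 0.0559]
orientation: [-0.0, 0.846, 0.534, -0.0]
wrist_force: [-0.3, 0.2, 0.0]
finger_gap: -0.0002
grip_force: 0.0
```

```bash
cat > f.py <<'E'
from h import *
F=[]
for i in range(3):
    I=cams.read_camera("scene")["pixels"]; s=env.get_state(); F.append(np.r_[s["tcp_pos"],s["wrist_force"]])
print(s["clock"],np.round(np.mean(F,0),4)); cv2.imwrite("pics/n%.2f.png"%s["clock"],cv2.resize(I[120:215,255:355,::-1],None,fx=6,fy=6,interpolation=cv2.INTER_NEAREST))
E
python3 f.py
```

```text
5.7 [ 0.5698 -0.0289  0.0563  0.1241  0.3563  0.2887]
```

{"name": "jog_arm", "arguments": {"increments": [[[0, 0, 0.008, 0, 0, 0, 255], [0, 0, 0.008, 0, 0, 0, 255], [0, 0, 0, 0, 0, 0, 255], [0, 0, 0, 0, 0, 0, 255]]]}}

```text
clock: 6.1
tcp_pos: [0.5697, -0.0289, 0.0522]
orientation: [-0.0, 0.846, 0.534, -0.0]
wrist_force: [-0.2, 0.2, 0.6]
finger_gap: 0.0
grip_force: 0.0
```

```bash
python3 f.py
```

```text
6.25 [ 0.5698 -0.0289  0.0523  0.3237  0.1597 -0.3444]
```

```bash
ls pics/n*
```

```text
pics/n5.70.png
pics/n6.25.png
pics/near.png
pics/near2.png
pics/near3.png
```

View pics/n6.25.png

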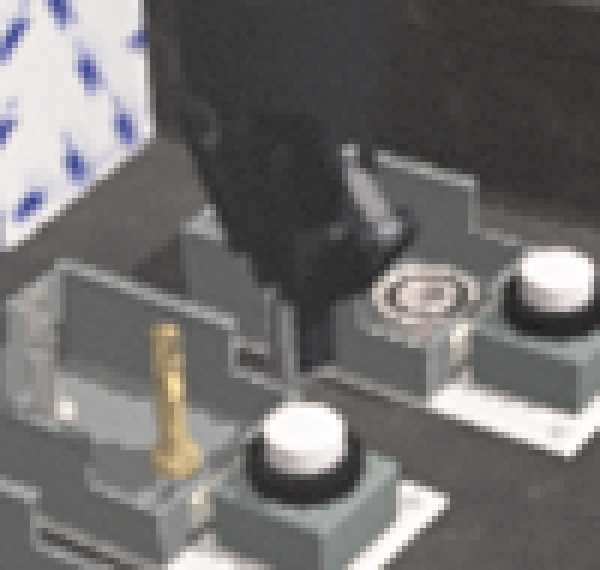

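The tip moved from crop row 330 to 370 for 20 mm of travel, so about 3 mm per image pixel. The cap top, at crop (305,422), is about 24 mm below the tip, and there is no force yet. I'll continue down carefully.

{"name": "jog_arm", "arguments": {"increments": [[[0, 0, 0.016, 0, 0, 0, 255], [0, 0, 0.016, 0, 0, 0, 255], [0, 0, 0.008, 0, 0, 0, 255], [0, 0, 0, 0, 0, 0, 255], [0, 0, 0, 0, 0, 0, 255]]]}}

```text
clock: 6.75
tcp_pos: [0.5696, -0.0289, 0.0421]
orientation: [-0.0, 0.846, 0.534, -0.0]
wrist_force: [-0.9, -0.5, -0.7]
finger_gap: 0.0003
grip_force: 0.0
```

```bash
python3 f.py
```

```text
6.9 [ 0.5698 -0.0289  0.0423 -0.1769 -0.1862  0.0093]
```

{"name": "jog_arm", "arguments": {"increments": [[[0, 0, 0.008, 0, 0, 0, 255], [0, 0, 0.008, 0, 0, 0, 255], [0, 0, 0.008, 0, 0, 0, 255], [0, 0, 0, 0, 0, 0, 255], [0, 0, 0, 0, 0, 0, 255]]]}}

```text
clock: 7.4
tcp_pos: [0.5697, -0.0289, 0.0362]
orientation: [-0.0, 0.846, 0.534, -0.0]
wrist_force: [0.4, 0.2, 0.3]
finger_gap: 0.0001
grip_force: 0.0
```

```bash
python3 f.py; cp pics/n7.*.png pics/chk.png
```

```text
7.55 [ 0.5698 -0.0289  0.0363  0.0871  0.2253  0.1589]
```

View pics/chk.png

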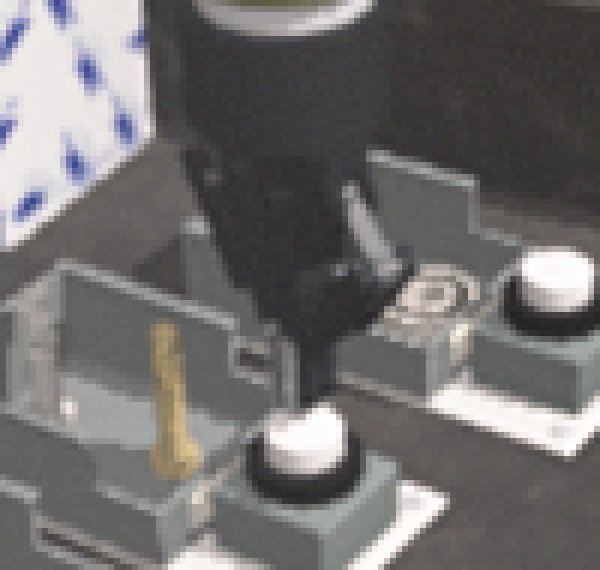

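The tip, at crop (315,410), now covers the back edge of the cap, so it is above the cap and about 6 mm short. Going on in fine steps.

{"name": "jog_arm", "arguments": {"increments": [[[0, 0, 0.008, 0, 0, 0, 255], [0, 0, 0.008, 0, 0, 0, 255], [0, 0, 0, 0, 0, 0, 255], [0, 0, 0, 0, 0, 0, 255]]]}}

```text
clock: 7.95
tcp_pos: [0.5696, -0.0289, 0.0321]
orientation: [-0.0, 0.846, 0.534, -0.0]
wrist_force: [-0.5, -0.3, -0.0]
finger_gap: 0.0001
grip_force: 0.0
```

```bash
python3 f.py
```

```text
8.1 [ 0.5698 -0.0289  0.0323 -0.0526 -0.5405 -0.2185]
```

{"name": "jog_arm", "arguments": {"increments": [[[0, 0, 0.008, 0, 0, 0, 255], [0, 0, 0, 0, 0, 0, 255], [0, 0, 0, 0, 0, 0, 255]]]}}

```text
clock: 8.4
tcp_pos: [0.5697, -0.0289, 0.0302]
orientation: [-0.0, 0.846, 0.534, -0.0]
wrist_force: [0.8, -0.3, -0.0]
finger_gap: -0.0002
grip_force: 0.0
```

```bash
python3 f.py
```

```text
8.55 [ 0.5697 -0.0289  0.0303  0.1033  0.3656 -0.0007]
```

{"name": "jog_arm", "arguments": {"increments": [[[0, 0, 0.008, 0, 0, 0, 255], [0, 0, 0, 0, 0, 0, 255], [0, 0, 0, 0, 0, 0, 255]]]}}

```text
clock: 8.85
tcp_pos: [0.5697, -0.0289, 0.0282]
orientation: [-0.0, 0.846, 0.534, -0.0]
wrist_force: [0.5, -0.2, -0.2]
finger_gap: -0.0
grip_force: 0.0
```

```bash
python3 f.py
```

```text
9.0 [ 0.5697 -0.0289  0.0282 -0.3186  0.1786  0.0288]
```

{"name": "jog_arm", "arguments": {"increments": [[[0, 0, 0.008, 0, 0, 0, 255], [0, 0, 0, 0, 0, 0, 255], [0, 0, 0, 0, 0, 0, 255]]]}}

```text
clock: 9.3
tcp_pos: [0.5699, -0.0289, 0.0264]
orientation: [0.0, 0.846, 0.534, 0.0]
wrist_force: [-0.5, -0.2, 1.8]
finger_gap: -0.0
grip_force: 1.0
```

```bash
python3 f.py
```

```text
9.45 [ 0.5699 -0.0289  0.0264 -0.0932  0.3277  2.3754]
```

Contact: 2.4 N, so about 1–2 mm pressed.

{"name": "jog_arm", "arguments": {"increments": [[[0, 0, 0.008, 0, 0, 0, 255], [0, 0, 0.008, 0, 0, 0, 255], [0, 0, 0, 0, 0, 0, 255], [0, 0, 0, 0, 0, 0, 255]]]}}

```text
clock: 9.85
tcp_pos: [0.5699, -0.0289, 0.0224]
orientation: [0.0, 0.846, 0.534, 0.0]
wrist_force: [-0.2, 0.8, 4.1]
finger_gap: -0.0002
grip_force: 1.9
```

```bash
python3 f.py
```

```text
10.0 [ 0.5699 -0.0289  0.0224 -0.349   0.221   3.7382]
```

{"name": "jog_arm", "arguments": {"increments": [[[0, 0, 0.004, 0, 0, 0, 255], [0, 0, 0.002, 0, 0, 0, 255], [0, 0, 0, 0, 0, 0, 255], [0, 0, 0, 0, 0, 0, 255]]]}}

```text
clock: 10.4
tcp_pos: [0.5699, -0.0289, 0.0209]
orientation: [0.0, 0.846, 0.534, 0.0]
wrist_force: [-1.2, 0.1, 3.8]
finger_gap: -0.0002
grip_force: 2.2
```

```bash
python3 f.py; cp pics/n10.*.png pics/press.png; ls pics
```

```text
10.55 [ 0.5699 -0.0289  0.0209 -1.0079  0.1328  4.6173]
chk.png
crop.png
n10.00.png
n10.55.png
n5.70.png
n6.25.png
n6.90.png
n7.55.png
n8.10.png
n8.55.png
n9.00.png
n9.45.png
near.png
near2.png
near3.png
scene.png
top.png
top2.pngcp: target 'pics/press.png': No such file or directory
```

{"name": "jog_arm", "arguments": {"increments": [[[0, 0, 0.004, 0, 0, 0, 255], [0, 0, 0, 0, 0, 0, 255], [0, 0, 0, 0, 0, 0, 255], [0, 0, 0, 0, 0, 0, 255]]]}}

```text
clock: 10.95
tcp_pos: [0.5699, -0.0289, 0.0201]
orientation: [0.0, 0.846, 0.534, 0.0]
wrist_force: [-0.7, 0.0, 6.0]
finger_gap: -0.0002
grip_force: 3.2
```

```bash
python3 f.py
```

```text
11.1 [ 0.5699 -0.029   0.0201 -1.1295 -0.1314  6.388 ]
```

6.4 N is more than the 5 N needed at full travel, so the button is bottomed out. I'll hold for a second, then withdraw.

{"name": "jog_arm", "arguments": {"increments": [[[0, 0, 0, 0, 0, 0, 255], [0, 0, 0, 0, 0, 0, 255], [0, 0, 0, 0, 0, 0, 255], [0, 0, 0, 0, 0, 0, 255], [0, 0, 0, 0, 0, 0, 255], [0, 0, 0, 0, 0, 0, 255], [0, 0, 0, 0, 0, 0, 255], [0, 0, 0, 0, 0, 0, 255], [0, 0, -0.01, 0, 0, 0, 255], [0, 0, -0.02, 0, 0, 0, 255], [0, 0, -0.04, 0, 0, 0, 255], [0, 0, -0.08, 0, 0, 0, 255], [0, 0, -0.1, 0, 0, 0, 255], [0, 0, -0.1, 0, 0, 0, 255], [0, 0, -0.1, 0, 0, 0, 255], [0, 0, -0.08, 0, 0, 0, 255], [0, 0, -0.04, 0, 0, 0, 255], [0, 0, 0, 0, 0, 0, 255], [0, 0, 0, 0, 0, 0, 255]]]}}

```text
clock: 13.0
tcp_pos: [0.5692, -0.0288, 0.1615]
orientation: [-0.0, 0.846, 0.534, -0.0]
wrist_force: [0.5, 0.1, -1.0]
finger_gap: -0.0001
grip_force: 0.0
```

Run:
```python
from h import *
I=cams.read_camera("scene")["pixels"]; cv2.imwrite("pics/end.png",cv2.resize(I[120:300,200:440,::-1],None,fx=3,fy=3))
```

```text
(no output)
```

View pics/end.png

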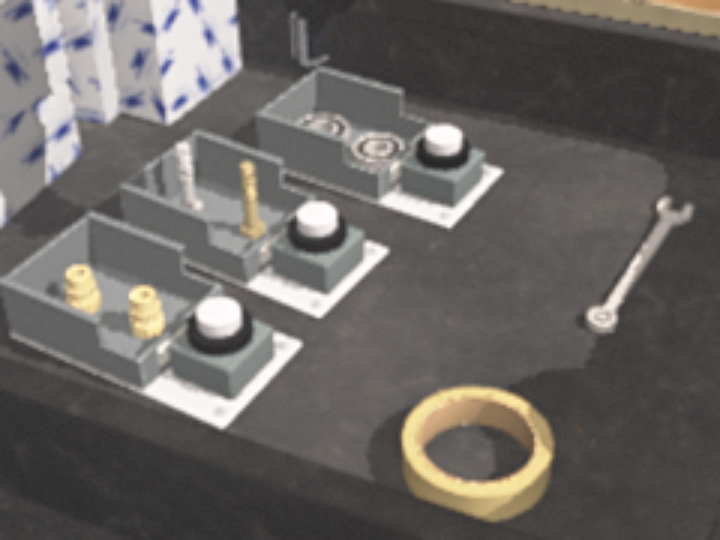

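The arm is withdrawn and clear. The bolt cap at crop (318,218) is back up, both bolts are standing, and everything else lies where it was.

```bash
python3 -c "
from workcell import ticket
print(ticket.hand_in())"
```

```text
the job is handed in; nothing more can be done
None
```

I pressed the bolt bin's button fully down at about 6 N, held it for about a second, released it and withdrew. The last picture shows the cap back up and nothing else moved; the job is handed in, but no verdict came back.

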